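# Reset the green kitchen timer

## Task

Three kitchen timers stand on the island: reset the one with the green key. Press its key down lightly with the fingertips, keep it down for at least two seconds, then let go and withdraw. Do not lift or shift the timer, and leave the red and blue timers, the tin, the pot, the remote control and the tape untouched.

Things in the scene. Friction and masses are not known exactly. Their poses are not given: they have to be found in the camera images.
- timer_green: Round kitchen timer with a green band round its foot and a green key on top: white puck 67 mm in diameter, 38 mm high without the key, about 0.18 to 0.35 kg, standing loose. Origin at the centre of its underside, z up; -x of its frame is the side with the small dark display.
- green_key_top (a point): Centre of the top face of the green timer's key: a flat round green key 32 mm in diameter, on the timer's axis, its top 48 mm above the island when it is up. It moves straight down with the key.
- timer_green_key (a joint): Travel of that key in m: 0 up, 0.006 fully down, where it meets a hard stop. A spring pushes it up: it takes about 1.2 N to start it and 3.6 N to bring it fully down. It counts as pressed beyond 0.003 and springs back when let go.
- timer_red: Round kitchen timer with a red band round its foot and a red key on top: white puck 67 mm in diameter, 38 mm high without the key, about 0.18 to 0.35 kg, standing loose. Origin at the centre of its underside, z up; -x of its frame is the side with the small dark display.
- red_key_top (a point): Centre of the top face of the red timer's key: a flat round red key 32 mm in diameter, on the timer's axis, its top 48 mm above the island when it is up. It moves straight down with the key.
- timer_red_key (a joint): Travel of that key in m: 0 up, 0.006 fully down, where it meets a hard stop. A spring pushes it up: it takes about 1.2 N to start it and 3.6 N to bring it fully down. It counts as pressed beyond 0.003 and springs back when let go.
- timer_blue: Round kitchen timer with a blue band round its foot and a blue key on top: white puck 67 mm in diameter, 38 mm high without the key, about 0.18 to 0.35 kg, standing loose. Origin at the centre of its underside, z up; -x of its frame is the side with the small dark display.
- blue_key_top (a point): Centre of the top face of the blue timer's key: a flat round blue key 32 mm in diameter, on the timer's axis, its top 48 mm above the island when it is up. It moves straight down with the key.
- timer_blue_key (a joint): Travel of that key in m: 0 up, 0.006 fully down, where it meets a hard stop. A spring pushes it up: it takes about 1.2 N to start it and 3.6 N to bring it fully down. It counts as pressed beyond 0.003 and springs back when let go.
- tin: Food tin, silver lid, red label, 86 mm in diameter, 40 mm high; origin at the centre of its underside. Bystander.
- green_pot: Low round pot with a green and white lid, 67 mm in diameter, 24 mm high; origin at the centre of its underside. Bystander.
- remote: Black remote control, 150 mm along its own x, 40 mm wide, 16 mm high; origin at the centre of its underside. Bystander.
- tape: Roll of beige adhesive tape lying flat, 96 mm in diameter, 25 mm high; origin at the centre of its underside. Bystander.
Mind the look-alikes: they are no part of the job. Leave any orange or turquoise look-alike of the timer_blue alone. What is shaped like the timer_green but purple is not meant.

How it is judged (in metres and radians):
On the way, in this order (a step that is already met when the one before it is completed fails the run):
1. the fingers keep the green key pressed (more than 3 mm down) for two seconds (value of joint timer_green_key above 0.003 m and contact force between the fingers and timer_green above 0.5 N), for 1.9 s.
2. the green key is let go and has sprung up (value of joint timer_green_key below 0.001 m and contact force between the fingers and timer_green below 0.1 N), for 0.2 s.
At the end, for the whole second after the job is handed in: All three keys are up (within 1 mm), and the three timers stand upright (within 0.05 rad); these and the tin, pot, remote and tape are within 10 mm of where they started; the green timer is at rest (distance of each of timer_green, timer_red, timer_blue, tin, green_pot, remote, tape from where it was at the start of the episode below 0.01 m and angle between each of timer_green, timer_red, timer_blue's own z axis and vertical below 0.05 rad and value of joint each of timer_green_key, timer_red_key, timer_blue_key below 0.001 m and linear speed of timer_green below 0.01 m/s); the robot touches nothing.
It fails at once if the green timer is lifted (5 mm), shifted (12 mm) or tipped (0.15 rad) (height (world z) of timer_green above 0.005 m or distance of timer_green from where it was at the start of the episode above 0.012 m or angle between timer_green's own z axis and vertical above 0.15 rad).
It fails at once if the green timer is pressed hard (over 20 N) (contact force between any of the fingers, the arm and timer_green above 20 N).
It fails at once if the red or the blue key is pressed (2 mm) (value of joint any of timer_red_key, timer_blue_key above 0.002 m).
It fails at once if the robot touches another timer, the tin, the pot, the remote or the tape (over 1 N) (contact force between any of the fingers, the arm and timer_red above 1 N or contact force between any of the fingers, the arm and timer_blue above 1 N or contact force between any of the fingers, the arm and tin above 1 N or contact force between any of the fingers, the arm and green_pot above 1 N or contact force between any of the fingers, the arm and remote above 1 N or contact force between any of the fingers, the arm and tape above 1 N).
It fails at once if another timer, the tin, the pot, the remote or the tape is shifted (10 mm) (distance of any of timer_red, timer_blue, tin, green_pot, remote, tape from where it was at the start of the episode above 0.01 m).
It also fails if it takes over 35 s, if anything falls off the work surface, if the arm or the gripper's body presses on something with over 40 N, if the wrist force passes 120 N, or if a joint passes its speed limit or range.

## Robot

A 7-joint arm with a two-finger parallel gripper is mounted at the origin on a cart in front of the work surface, level with it; the furniture and walls round the work are solid. World frame = base frame: x ahead of the robot, y to its left, z up, the work surface at z = 0. Lengths are in m, angles in degrees, forces in N, time in s.
With the tool pointing down it reaches from about 0.4 to 0.875 m from the base axis. Payload 6.5 kg.
Tool frame: the origin (TCP) lies on the centre line of the jaws, within the pads' length; the fingertips stand 8 mm ahead of it and the grasp point (between the pads) lies 11 mm behind it (manip.tcp_to_tips is the z of the fingertips in the tool frame, in m); z points along the fingers, y is the line along which they close (so a half turn about z gives the same grasp; the last joint's range is limited). The gripper opens to 85 mm and grips with 20 to 120 N. Pads are 22 mm wide; open, the fingers measure 114 mm over their backs; the gripper's body (76 mm by 85 mm) begins 54 mm behind the grasp point. The pads swing forward as they close: fully open they stand 13 mm farther back than shut.
Start: joints at [72.697, 30.733, -0.252, 88.115, 0.149, 61.152, -4.079], TCP at [0.152, -0.632, 0.239] pointing down, gripper open.
Joint ranges: [-154.64, 154.64], [-21.42, 123.67], [-72.66, 72.17], [13.99, 137.28], [-74.86, 254.86], [10.95, 109.41], [-158.01, 158.01]. Speed limits (degrees/s): [136.94, 136.94, 180, 180, 180, 180, 180].

## Interface

Orientations are given as a 3x3 rotation matrix whose columns are the frame's x, y, z axes.
In Python, from cell import manip gives the robot as it stands.
- The arm moves only by the tool drive_tool, never from a script. Its argument "plan" is a list of rows, each a list of 3 entries, a list of its own where there are three numbers: the shift along the tool's x, y, z normalised to -1 to 1, where 1 is 0.6 m, then the turn, a rotation vector about the tool's x, y, z normalised to -1 to 1, where 1 is 120 degrees, then the finger opening in mm, from 0 to 85.4. A call has 1 to 20 rows; each row shifts and turns the commanded pose from where the row before left it, along the tool's axes as they then stand; what a row does not reach is not made up. A row lasts 1/12 s, in which the tool goes at most 41.7 mm and 7.16 degrees, less where a joint would pass 70% of its speed; a pose out of reach is approached as far as the arm can. A call with a number of a shift or a turn outside -1 to 1 is refused whole. A call with a gripper value outside its range is refused whole. The fingers move at their own pace and stop on an object; "force" is the grip in N (left out, the last holds). Time passes only in rows, so rows that do not move let the fingers close. It gives the time, the measured TCP pose, the force, the opening and the grip force at its end, in the units of the state.
- manip.read_state(): the state, without advancing time (a new reading comes with each control period).
- manip.snapshot(name): name is "scene" or "top" or "wrist"; returns the picture (420x560x3 uint8, blue, green, red); there is no depth.
- manip.camera_model(name): a dict with "camera_matrix" (3x3 intrinsics, pixels), "world_from_camera" (4x4, takes a point from camera to world coordinates); the wrist camera has in their place "tool_from_camera" (4x4, takes a point from camera to tool coordinates, whose origin is the TCP and whose axes are the flange's). Camera axes: x right, y up, looking along -z (the intrinsics and any distortion apply to the point x, -y, -z); pixel columns grow to the right and rows downward; lengths in m; the calibration is good to about 2 mm. The wrist camera is an equidistant fisheye: a pixel r from the principal point sees the ray r / f radians off the axis. A picture is of the moment at which its call begins: read the wrist's pose just before it. camera_model takes no time and is no camera call.
- manip.sign_off(): hands the job in; it is judged then, once.
The state is a dict: "time_s": time; "joint_positions": joint angles; "qd": joint speeds; "tau": joint torques, N m; "eef_pos": TCP position; "tcp_rot": TCP orientation; "wrist_force": force on the tool from outside, world axes, zero at the start; "wrist_torque": the same for the moment, N m; "grip_width": finger opening in m; "gripper_force": force on a finger pad.
Only numpy, scipy, OpenCV 4.12 (cv2) and the standard library are available. Lean on these libraries where they do the work, as an engineer would, in place of code of your own. Each camera call takes 0.05 s, during which the arm holds its last target. There are 200 camera calls.

## Working session

There is one attempt and no reset: what is moved stays moved. The work goes in short steps, Python scripts to look and compute and a tool call to move; the robot and the scene stay as the last step left them, time stands still between calls to the robot, and variables do not carry over. Pictures are saved under pics/ and viewed, at most 10 in all, crops included, and the job is handed in when it is done.

Besides the shell and the picture viewer there is one more tool, called by a JSON object that holds its "op" and its "data", one argument or row to a line. drive_tool: Moves the arm, as the interface text tells. Scaled input: -1 to 1 covers 0.6 m each way for a shift and 120 degrees each way for a turn. Its arguments: {"type":"object","properties":{"plan":{"type":"array"},"force":{"type":"number"}},"required":["plan"]}

```bash
mkdir -p pics; python3 - <<'E'
from cell import manip
import cv2,numpy as np
s=manip.read_state();print(s['time_s'],s['eef_pos'],s['tcp_rot'],s['grip_width'],manip.tcp_to_tips)
for n in("scene","top"):
    cv2.imwrite(f"pics/{n}0.png",manip.snapshot(n));m=manip.camera_model(n);print(n,m)
print(manip.camera_model("wrist"))
E
```

```text
0.0 [ 0.15168081 -0.63141083  0.2383963 ] [[ 9.72310083e-01  2.33693761e-01 -5.73489468e-04]
 [ 2.33694405e-01 -9.72308653e-01  1.67573595e-03]
 [-1.65999735e-04 -1.76335624e-03 -9.99998432e-01]] 0.08550357213685177 0.008
scene {'camera_matrix': array([[546.80786428,   0.        , 292.11943565],
       [  0.        , 546.80786428, 210.85155706],
       [  0.        ,   0.        ,   1.        ]]), 'world_from_camera': array([[-0.73249278,  0.45028667, -0.51058422, -0.07247523],
       [-0.68077274, -0.48633559,  0.54774644,  0.79082753],
       [-0.00167236,  0.74881213,  0.6627802 ,  0.85775396],
       [ 0.        ,  0.        ,  0.        ,  1.        ]])}
top {'camera_matrix': array([[499.38670346,   0.        , 277.68586449],
       [  0.        , 499.38670346, 209.80795982],
       [  0.        ,   0.        ,   1.        ]]), 'world_from_camera': array([[-0.02552047,  0.98596886, -0.16496699,  0.36522806],
       [-0.99914859, -0.03050842, -0.02777294,  0.09618434],
       [-0.03241614,  0.16411776,  0.98590798,  1.13706756],
       [ 0.        ,  0.        ,  0.        ,  1.        ]])}
{'camera_matrix': array([[325.1922621 ,   0.        , 276.99394397],
       [  0.        , 325.1922621 , 208.0023757 ],
       [  0.        ,   0.        ,   1.        ]]), 'tool_from_camera': array([[ 1.07860326e-03,  9.57090967e-01,  2.89785641e-01,
         7.46241509e-02],
       [ 9.99998909e-01, -7.39914523e-04, -1.27831240e-03,
         2.90845841e-05],
       [-1.00904465e-03,  2.89786703e-01, -9.57090721e-01,
        -1.33811146e-01],
       [ 0.00000000e+00,  0.00000000e+00,  0.00000000e+00,
         1.00000000e+00]])}
```

View pics/top0.png

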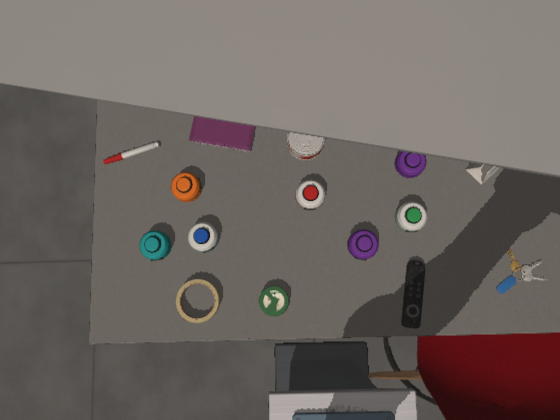

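View pics/scene0.png

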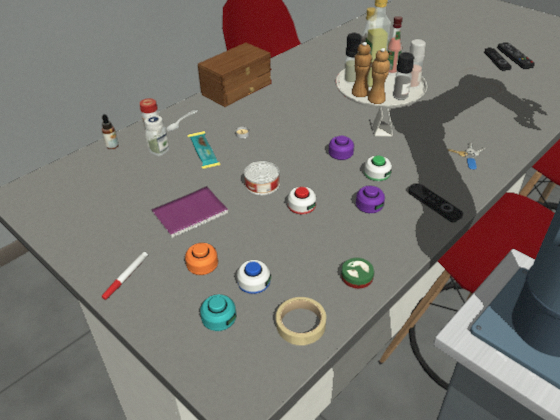

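Top view: the white timer with a green key is at (413,215). Others on the island: red (310,193), blue (202,236), purple (411,161) and (364,244), orange (185,185), turquoise (153,245), and the green-lidded pot (274,301). The scene view shows the green one at (378,160). It is the only white puck with a green key, so I'll confirm it in an enlarged crop and triangulate.

```bash
cat > h.py <<'E'
import numpy as np,cv2
from cell import manip
def ray(n,u,v):
    m=manip.camera_model(n);K=m['camera_matrix'];T=m['world_from_camera']
    d=T[:3,:3]@np.array([(u-K[0,2])/K[0,0],-(v-K[1,2])/K[1,1],-1]);return T[:3,3],d/np.linalg.norm(d)
def tri(rs):
    A=sum(np.eye(3)-np.outer(d,d) for o,d in rs);b=sum((np.eye(3)-np.outer(d,d))@o for o,d in rs)
    return np.linalg.solve(A,b)
def plane(r,z): o,d=r;return o+d*(z-o[2])/d[2]
E
python3 - <<'E'
from h import *
a=cv2.imread('pics/top0.png')[170:260,365:465];b=cv2.imread('pics/scene0.png')[125:215,330:430]
cv2.imwrite('pics/crop0.png',np.hstack([cv2.resize(x,None,fx=4,fy=4,interpolation=cv2.INTER_CUBIC) for x in(a,b)]))
for n,(u0,u1,v0,v1) in dict(top=(395,430,200,235),scene=(362,395,148,185)).items():
    im=cv2.imread(f'pics/{n}0.png');c=cv2.cvtColor(im[v0:v1,u0:u1],cv2.COLOR_BGR2HSV)
    k=cv2.inRange(c,(50,120,40),(80,255,255));q,l,s,ce=cv2.connectedComponentsWithStats(k)
    for st,cc in zip(s[1:],ce[1:]): print(n,st[4],cc+[u0,v0])
print(tri([ray('top',413.5,215.5),ray('scene',378,160)]))
for nm,p,z in [('red',(310,193),.048),('blue',(202,236),.048),('pur1',(412,160),.048),('pur2',(364,244),.048),('remote',(413,295),.016),('tin',(305,142),.04),('edgeL',(100,95),0),('edgeR',(413,150),0)]:
    print(nm,plane(ray('top',*p),z).round(3))
E
```

```text
top 172 [413.22674419 214.80813953]
scene 96 [378.40625    160.64583333]
scene 2 [388.5 172.5]
scene 1 [370. 178.]
scene 3 [374. 179.]
scene 1 [384. 179.]
[ 0.52724326 -0.17070361  0.04299179]
red [0.583 0.054 0.048]
blue [0.494 0.295 0.048]
pur1 [ 0.651 -0.175  0.048]
pur2 [ 0.466 -0.059  0.048]
remote [ 0.354 -0.164  0.016]
tin [0.703 0.061 0.04 ]
edgeL [0.852 0.553 0.   ]
edgeR [ 0.687 -0.191  0.   ]
```

View pics/crop0.png

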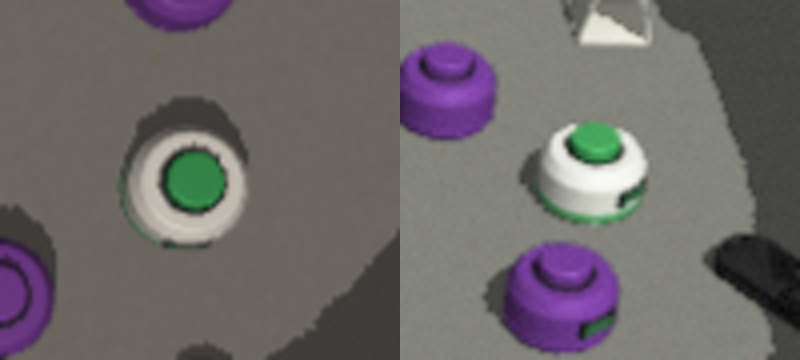

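The crop confirms it: a white puck with a green key and a green foot band, key at about (0.526, -0.171, 0.046). I'll check the transit path with the wrist camera.

```bash
python3 - <<'E'
from h import *
cv2.imwrite('pics/w0.png',manip.snapshot('wrist'))
for p in[(335,85),(428,90),(380,133),(470,160),(470,190)]:print(p,plane(ray('scene',*p),0).round(3))
for p in[(420,337),(475,420),(560,370)]:print('top',p,plane(ray('top',*p),0).round(3))
R=manip.read_state()['tcp_rot'];print(R.T@(np.array([.527,-.171,.15])-manip.read_state()['eef_pos']))
E
```

```text
(335, 85) [ 0.901 -0.456  0.   ]
(428, 90) [ 0.665 -0.63   0.   ]
(380, 133) [ 0.632 -0.329  0.   ]
(470, 160) [ 0.381 -0.386  0.   ]
(470, 190) [ 0.319 -0.274  0.   ]
top (420, 337) [ 0.263 -0.177  0.   ]
top (475, 420) [ 0.088 -0.281  0.   ]
top (560, 370) [ 0.187 -0.471  0.   ]
[ 0.47251734 -0.36001364  0.08902298]
```

View pics/w0.png

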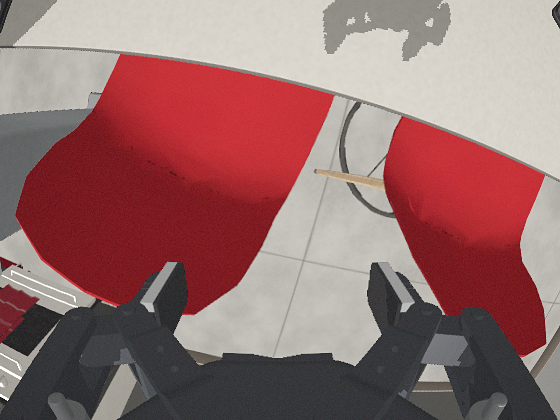

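The chairs stand below and beside the island edge, so I'll move out over the island first and then diagonally, at this height and with the fingers closing.

{"op": "drive_tool", "data": {
  "plan": [
    [[0.03,0,0],[0,0,0],0],
    [[0.06,0,0],[0,0,0],0],
    [[0.06,0,0],[0,0,0],0],
    [[0.06,0,0],[0,0,0],0],
    [[0.06,0,0],[0,0,0],0],
    [[0.06,0,0],[0,0,0],0],
    [[0.06,0,0],[0,0,0],0],
    [[0.03,0,0],[0,0,0],0],
    [[0.02,-0.03,0],[0,0,0],0],
    [[0.03,-0.055,0],[0,0,0],0],
    [[0.03,-0.055,0],[0,0,0],0],
    [[0.03,-0.055,0],[0,0,0],0],
    [[0.03,-0.055,0],[0,0,0],0],
    [[0.03,-0.055,0],[0,0,0],0],
    [[0.03,-0.055,0],[0,0,0],0],
    [[0.03,-0.055,0],[0,0,0],0],
    [[0.03,-0.055,0],[0,0,0],0],
    [[0.02,-0.03,0],[0,0,0],0],
    [[0,0,0],[0,0,0],0],
    [[0,0,0],[0,0,0],0]
  ],
  "force": 20
}}

```text
time_s: 1.82
eef_pos: [0.4902, -0.2414, 0.2393]
tcp_rot: [[0.972, 0.236, -0.0], [0.236, -0.972, -0.0], [-0.0, 0.0, -1.0]]
wrist_force: [-0.0, -0.3, -0.5]
grip_width: -0.0
gripper_force: 0.0
```

```bash
cat >> h.py <<'E'
def wray(s,u,v):
    m=manip.camera_model('wrist');K=m['camera_matrix'];T=m['tool_from_camera']
    x,y=u-K[0,2],v-K[1,2];r=np.hypot(x,y);t=r/K[0,0]
    d=np.array([np.sin(t)*x/r,-np.sin(t)*y/r,-np.cos(t)])
    R=np.array(s['tcp_rot']);return s['eef_pos']+R@T[:3,3],R@T[:3,:3]@d
def look(name):
    s=manip.read_state();im=manip.snapshot('wrist');cv2.imwrite(f'pics/{name}.png',im)
    k=cv2.inRange(cv2.cvtColor(im,cv2.COLOR_BGR2HSV),(50,110,40),(80,255,255));q,l,st,ce=cv2.connectedComponentsWithStats(k)
    for i in range(1,q):
        if st[i,4]>80:
            r=wray(s,*ce[i]);p=plane(r,.048);print(st[i],ce[i].round(1),p.round(4),'tri',tri([r,ray('top',413.2,214.8)]).round(4),'tool',(np.array(s['tcp_rot']).T@(p-s['eef_pos'])).round(4))
E
python3 -c "from h import *;look('w1')"
```

```text
[204 120  32  31 769] [219.  134.9] [ 0.5279 -0.1727  0.048 ] tri [ 0.5277 -0.1714  0.0415] tool [ 0.0528 -0.0579  0.1913]
```

View pics/w1.png

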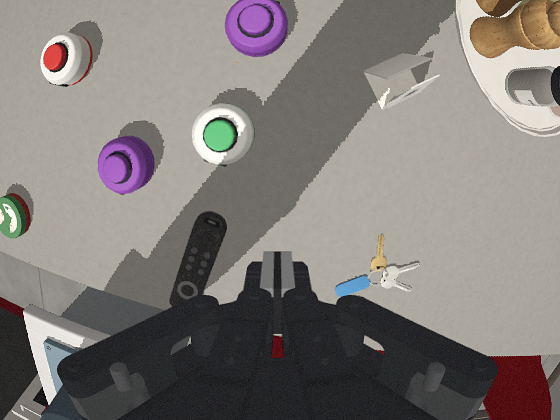

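The wrist view shows the green key at (219,135), the remote at (200,255) and the purple timers clear of the path. Next I'll go above the key and down to about 30 mm above it.

{"op": "drive_tool", "data": {
  "plan": [
    [[0.03,-0.032,0],[0,0,0],0],
    [[0.03,-0.032,0],[0,0,0],0],
    [[0.028,-0.033,0],[0,0,0],0],
    [[0,0,0.03],[0,0,0],0],
    [[0,0,0.04],[0,0,0],0],
    [[0,0,0.04],[0,0,0],0],
    [[0,0,0.04],[0,0,0],0],
    [[0,0,0.04],[0,0,0],0],
    [[0,0,0.04],[0,0,0],0],
    [[0,0,0.025],[0,0,0],0],
    [[0,0,0],[0,0,0],0],
    [[0,0,0],[0,0,0],0]
  ]
}}

```text
time_s: 2.87
eef_pos: [0.527, -0.1751, 0.0858]
tcp_rot: [[0.973, 0.231, -0.002], [0.231, -0.973, -0.001], [-0.002, 0.0, -1.0]]
wrist_force: [0.3, 0.0, -0.1]
grip_width: 0.0001
gripper_force: 0.0
```

```bash
python3 -c "
from h import *;look('w2');s=manip.read_state();print(s['eef_pos'],s['wrist_force'])"
```

```text
[ 244  213   55   49 1745] [271.7 234.5] [ 0.5331 -0.1708  0.048 ] tri [ 0.5288 -0.1718  0.0374] tool [ 0.007  -0.0028  0.0378]
[ 0.52792679 -0.1748912   0.08678428] [ 0.18431395 -0.1853574  -0.7228726 ]
```

View pics/w2.png

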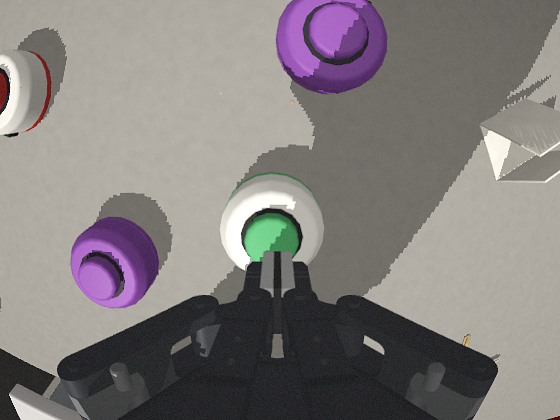

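The key is at (271,240), just ahead of the fingertips. I'll correct y by -3 mm and come down to just above contact.

{"op": "drive_tool", "data": {
  "plan": [
    [[0.002,-0.005,0],[0,0,0],0],
    [[0,0,0.01],[0,0,0],0],
    [[0,0,0.015],[0,0,0],0],
    [[0,0,0.01],[0,0,0],0],
    [[0,0,0.005],[0,0,0],0],
    [[0,0,0],[0,0,0],0],
    [[0,0,0],[0,0,0],0]
  ]
}}

```text
time_s: 3.5
eef_pos: [0.5281, -0.17, 0.062]
tcp_rot: [[0.972, 0.234, -0.001], [0.234, -0.972, 0.0], [-0.001, -0.0, -1.0]]
wrist_force: [-0.8, 0.0, -0.4]
grip_width: -0.0002
gripper_force: 0.0
```

{"op": "drive_tool", "data": {
  "plan": [
    [[0,0,0.002],[0,0,0],0],
    [[0,0,0.002],[0,0,0],0],
    [[0,0,0.002],[0,0,0],0],
    [[0,0,0],[0,0,0],0],
    [[0,0,0],[0,0,0],0]
  ]
}}

```text
time_s: 3.92
eef_pos: [0.5283, -0.1701, 0.0587]
tcp_rot: [[0.972, 0.234, -0.0], [0.234, -0.972, -0.0], [-0.0, 0.0, -1.0]]
wrist_force: [-0.9, 0.4, -0.7]
grip_width: -0.0001
gripper_force: 0.0
```

{"op": "drive_tool", "data": {
  "plan": [
    [[0,0,0.002],[0,0,0],0],
    [[0,0,0.002],[0,0,0],0],
    [[0,0,0.001],[0,0,0],0],
    [[0,0,0],[0,0,0],0],
    [[0,0,0],[0,0,0],0]
  ]
}}

```text
time_s: 4.33
eef_pos: [0.5284, -0.1701, 0.0557]
tcp_rot: [[0.972, 0.234, 0.0], [0.234, -0.972, -0.0], [0.0, 0.0, -1.0]]
wrist_force: [-0.3, -0.3, 1.6]
grip_width: -0.0003
gripper_force: 0.6
```

{"op": "drive_tool", "data": {
  "plan": [
    [[0,0,0.002],[0,0,0],0],
    [[0,0,0.001],[0,0,0],0],
    [[0,0,0],[0,0,0],0],
    [[0,0,0],[0,0,0],0]
  ]
}}

```text
time_s: 4.67
eef_pos: [0.5284, -0.1701, 0.0539]
tcp_rot: [[0.972, 0.234, 0.0], [0.234, -0.972, -0.0], [0.0, 0.0, -1.0]]
wrist_force: [-0.5, -0.0, 1.3]
grip_width: -0.0003
gripper_force: 1.0
```

Contact started near TCP z 0.056. I'll go about 2.5 mm more and check.

{"op": "drive_tool", "data": {
  "plan": [
    [[0,0,0.002],[0,0,0],0],
    [[0,0,0.002],[0,0,0],0],
    [[0,0,0],[0,0,0],0],
    [[0,0,0],[0,0,0],0],
    [[0,0,0],[0,0,0],0],
    [[0,0,0],[0,0,0],0]
  ]
}}

```text
time_s: 5.17
eef_pos: [0.5284, -0.1701, 0.0515]
tcp_rot: [[0.972, 0.234, 0.0], [0.234, -0.972, -0.0], [0.0, 0.0, -1.0]]
wrist_force: [-0.5, 0.2, 3.4]
grip_width: -0.0
gripper_force: 1.5
```

```bash
python3 -c "
from h import *
f=[]
for i in range(4):
  manip.snapshot('wrist');s=manip.read_state();f.append([s['eef_pos'][2],s['wrist_force'][2]])
print(np.array(f).round(4))"
```

```text
[[0.0516 1.9403]
 [0.0516 2.616 ]
 [0.0515 2.8941]
 [0.0515 2.6405]]
```

The force is about 3 N, so the key is about 4.5 to 5 mm down and clear of the hard stop. Hold for about 2.6 s, then withdraw straight up.

{"op": "drive_tool", "data": {
  "plan": [
    [[0,0,0],[0,0,0],0],
    [[0,0,0],[0,0,0],0],
    [[0,0,0],[0,0,0],0],
    [[0,0,0],[0,0,0],0],
    [[0,0,0],[0,0,0],0],
    [[0,0,0],[0,0,0],0],
    [[0,0,0],[0,0,0],0],
    [[0,0,0],[0,0,0],0],
    [[0,0,0],[0,0,0],0],
    [[0,0,0],[0,0,0],0],
    [[0,0,0],[0,0,0],0],
    [[0,0,0],[0,0,0],0],
    [[0,0,0],[0,0,0],0],
    [[0,0,0],[0,0,0],0],
    [[0,0,0],[0,0,0],0],
    [[0,0,0],[0,0,0],0],
    [[0,0,0],[0,0,0],0],
    [[0,0,0],[0,0,0],0],
    [[0,0,0],[0,0,0],0],
    [[0,0,0],[0,0,0],0]
  ]
}}

```text
time_s: 7.03
eef_pos: [0.5284, -0.1701, 0.0515]
tcp_rot: [[0.972, 0.234, 0.0], [0.234, -0.972, -0.0], [0.0, 0.0, -1.0]]
wrist_force: [1.5, -0.3, 2.9]
grip_width: -0.0007
gripper_force: 1.5
```

{"op": "drive_tool", "data": {
  "plan": [
    [[0,0,0],[0,0,0],0],
    [[0,0,0],[0,0,0],0],
    [[0,0,0],[0,0,0],0],
    [[0,0,0],[0,0,0],0],
    [[0,0,0],[0,0,0],0],
    [[0,0,0],[0,0,0],0],
    [[0,0,0],[0,0,0],0],
    [[0,0,0],[0,0,0],0],
    [[0,0,0],[0,0,0],0],
    [[0,0,0],[0,0,0],0],
    [[0,0,0],[0,0,0],0]
  ]
}}

```text
time_s: 7.95
eef_pos: [0.5284, -0.1701, 0.0515]
tcp_rot: [[0.972, 0.234, 0.0], [0.234, -0.972, -0.0], [0.0, 0.0, -1.0]]
wrist_force: [2.3, -0.8, 3.5]
grip_width: -0.0004
gripper_force: 1.5
```

{"op": "drive_tool", "data": {
  "plan": [
    [[0,0,-0.005],[0,0,0],0],
    [[0,0,-0.01],[0,0,0],0],
    [[0,0,-0.02],[0,0,0],0],
    [[0,0,-0.04],[0,0,0],0],
    [[0,0,-0.05],[0,0,0],0],
    [[0,0,-0.05],[0,0,0],0],
    [[0,0,-0.05],[0,0,0],0],
    [[0,0,-0.03],[0,0,0],0],
    [[0,0,0],[0,0,0],0],
    [[0,0,0],[0,0,0],0],
    [[0,0,0],[0,0,0],0],
    [[0,0,0],[0,0,0],0]
  ]
}}

```text
time_s: 8.95
eef_pos: [0.5271, -0.1697, 0.2033]
tcp_rot: [[0.972, 0.234, -0.003], [0.234, -0.972, 0.001], [-0.003, -0.001, -1.0]]
wrist_force: [1.1, -0.9, -0.5]
grip_width: 0.0005
gripper_force: 0.0
```

```bash
python3 -c "
from h import *
look('w3');a=manip.snapshot('scene');b=cv2.imread('pics/scene0.png');cv2.imwrite('pics/s1.png',np.hstack([cv2.resize(x[125:215,330:430],None,fx=4,fy=4) for x in (b,a)]))"
```

```text
[262 176  35  34 937] [279.  192.7] [ 0.5289 -0.1714  0.048 ] tri [ 0.5278 -0.1713  0.0426] tool [0.0018 0.0022 0.1552]
```

View pics/s1.png

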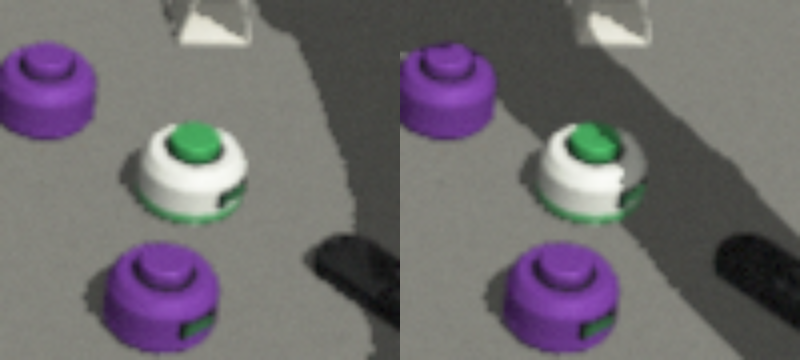

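Comparing before and after, the green timer and its neighbours sit at the same pixels, the key is up, and the arm is clear. Handing in.

```bash
python3 -c "
from cell import manip;print(manip.sign_off())"
```

```text
the job is handed in; nothing more can be done
None
```

I pressed the green timer's key down about 4.5 mm at roughly 3 N, held it for about 3 s, then let it go and withdrew with the timer unmoved; the job is handed in, and no verdict was returned.

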